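# Put the balance's calibration weights back in their case

## Task

The balance check is finished: put the four polished steel calibration weights (one is still on the balance pan) back into the wooden case, each standing upright on the bottom of the well made for its size, the largest in the largest well and so on down to the smallest. Set them down gently, never dropping one, and leave the two brass weights, which belong to another set, standing where they are.

Things in the scene. Friction and masses are not known exactly. Their poses are not given: they have to be found in the camera images.
- w500_mid (a point): Centre of the largest steel calibration weight (500 g, polished silver): an upright round body 38 mm across and 48 mm high, with a knob on a thin neck on top, 70 mm high overall; this point is on its axis, half-way up (35 mm above its underside). The knob is 22 mm across and takes up the top 12.1 mm. z is its axis, up. It starts on the square steel pan of the white balance (pan top 80 mm above the bench).
- w200_mid (a point): Centre of the second largest steel calibration weight (200 g, polished silver): an upright round body 28 mm across and 35 mm high, with a knob on a thin neck on top, 52 mm high overall; this point is on its axis, half-way up (26 mm above its underside). The knob is 17 mm across and takes up the top 9.4 mm. z is its axis, up. It starts on the thin blue mat on the bench (flush with it).
- w100_mid (a point): Centre of the second smallest steel calibration weight (100 g, polished silver): an upright round body 22 mm across and 28 mm high, with a knob on a thin neck on top, 42 mm high overall; this point is on its axis, half-way up (21 mm above its underside). The knob is 14 mm across and takes up the top 7.7 mm. z is its axis, up. It starts on the thin blue mat on the bench (flush with it).
- w50_mid (a point): Centre of the smallest steel calibration weight (50 g, polished silver): an upright round body 18 mm across and 21 mm high, with a knob on a thin neck on top, 33 mm high overall; this point is on its axis, half-way up (16.5 mm above its underside). The knob is 12 mm across and takes up the top 6.6 mm. z is its axis, up. It starts on the thin blue mat on the bench (flush with it).
- brass200_mid (a point): Centre of a brass (golden) weight of another set, standing on the blue mat, same shape and size as the 200 g steel one (28 mm across, 52 mm high); point on its axis, half-way up. It does not belong in the case.
- brass100_mid (a point): Centre of a brass (golden) weight of another set, standing on the blue mat, same shape and size as the 100 g steel one (22 mm across, 42 mm high); point on its axis, half-way up. It does not belong in the case.
- insert500: Black block with the largest well, for the 500 g weight; 60 x 60 mm, 26 mm high, in any corner of a 2 by 2 set (62 mm apart) fixed in a square wooden case 136 mm wide, rim 26 mm above the bench. Origin: centre of its underside, 6 mm above the bench; z up. Round well in the middle: 48 mm across, 16 mm deep, 3 mm chamfer, blue floor 10 mm above the origin.
- insert200: Black block with the second largest well, for the 200 g weight; 60 x 60 mm, 26 mm high, in any corner of a 2 by 2 set (62 mm apart) fixed in a square wooden case 136 mm wide, rim 26 mm above the bench. Origin: centre of its underside, 6 mm above the bench; z up. Round well in the middle: 39 mm across, 14 mm deep, 3 mm chamfer, blue floor 12 mm above the origin.
- insert100: Black block with the second smallest well, for the 100 g weight; 60 x 60 mm, 26 mm high, in any corner of a 2 by 2 set (62 mm apart) fixed in a square wooden case 136 mm wide, rim 26 mm above the bench. Origin: centre of its underside, 6 mm above the bench; z up. Round well in the middle: 32 mm across, 12 mm deep, 3 mm chamfer, blue floor 14 mm above the origin.
- insert50: Black block with the smallest well, for the 50 g weight; 60 x 60 mm, 26 mm high, in any corner of a 2 by 2 set (62 mm apart) fixed in a square wooden case 136 mm wide, rim 26 mm above the bench. Origin: centre of its underside, 6 mm above the bench; z up. Round well in the middle: 26 mm across, 8 mm deep, 4 mm chamfer, blue floor 18 mm above the origin.
Mind the look-alikes: they are no part of the job. Leave any green look-alike of the part that bears w200_mid alone.

How it is judged:
At the end, for the whole second after the job is handed in: Each steel weight stands in the well of its own insert, its axis within 9 mm of the insert's centre, its height within 4 mm of seated on the well floor, upright within 0.1 rad and at rest; both brass weights stand upright within 15 mm of where they started (horizontal distance between w500_mid and insert500 below 0.009 m and z of w500_mid in the frame of insert500 between 0.041 and 0.049 m and angle between each of w500_mid, w200_mid, w100_mid, w50_mid, brass200_mid, brass100_mid's own z axis and vertical below 0.1 rad and linear speed of each of w500, w200, w100, w50 below 0.02 m/s and horizontal distance between w200_mid and insert200 below 0.009 m and z of w200_mid in the frame of insert200 between 0.034 and 0.042 m and horizontal distance between w100_mid and insert100 below 0.009 m and z of w100_mid in the frame of insert100 between 0.031 and 0.039 m and horizontal distance between w50_mid and insert50 below 0.009 m and z of w50_mid in the frame of insert50 between 0.0305 and 0.0385 m and distance of each of brass200_mid, brass100_mid from where it was at the start of the episode below 0.015 m); the robot touches nothing.
It fails at once if a brass weight is pushed more than 15 mm from its place or tipped (distance of any of brass200_mid, brass100_mid from where it was at the start of the episode above 0.015 m or angle between any of brass200_mid, brass100_mid's own z axis and vertical above 0.35 rad).
It fails at once if a steel weight is dropped or thrown (faster than 0.6 m/s, a fall of about 18 mm, with no finger on it) ((linear speed of w500 above 0.6 m/s and contact force between the fingers and w500 below 0.05 N) or (linear speed of w200 above 0.6 m/s and contact force between the fingers and w200 below 0.05 N) or (linear speed of w100 above 0.6 m/s and contact force between the fingers and w100 below 0.05 N) or (linear speed of w50 above 0.6 m/s and contact force between the fingers and w50 below 0.05 N)).
It also fails if it takes over 112 s, if anything falls off the work surface, if the arm or the gripper's body presses on something with over 40 N, if the wrist force passes 120 N, or if a joint passes its speed limit or range.

## Robot

A 7-joint arm with a two-finger parallel gripper is mounted at the origin on the work surface. World frame = base frame: x ahead of the robot, y to its left, z up, the work surface at z = 0. Lengths are in m, angles in rad, forces in N, time in s.
With the tool pointing down it reaches from about 0.425 to 0.875 m from the base axis. Payload 4.7 kg.
Tool frame: the origin (TCP) lies on the centre line of the jaws, within the pads' length; the fingertips stand 22 mm ahead of it and the grasp point (between the pads) lies 3 mm ahead of it; z points along the fingers, y is the line along which they close (so a half turn about z gives the same grasp; the last joint's range is limited). The gripper opens to 85 mm and grips with 20 to 120 N. Pads are 22 mm wide; open, the fingers measure 114 mm over their backs; the gripper's body (76 mm by 85 mm) begins 54 mm behind the grasp point. The pads swing forward as they close: fully open they stand 13 mm farther back than shut.
Start: joints at [-1.242, 0.321, -0.07, 1.45, 0.023, 1.371, -0.057], TCP at [0.201, 0.618, 0.253] pointing down, gripper open.
Joint ranges: [-2.86, 2.86], [-0.3, 2.09], [-1.38, 1.24], [0.06, 2.45], [-1.56, 4.7], [0.09, 2.05], [-2.69, 2.69]. Speed limits (rad/s): [2.57, 2.57, 3.14, 3.14, 3.14, 3.14, 3.14].

## Interface

Orientations are given as a unit quaternion [x, y, z, w].
In Python, from cell import manip gives the robot as it stands.
- The arm moves only by the tool send_rows, never from a script. Its argument "series" is a list of rows, each a list of 7 numbers: the turn, a rotation vector about the world's x, y, z in degrees, then the shift along the world's x, y, z in cm, then the finger opening in cm, from 0 to 8.54. A call has 1 to 20 rows; each row shifts and turns the commanded pose from where the row before left it; what a row does not reach is not made up. A row lasts 1/8 s, in which the tool goes at most 62.5 mm and 10.7 degrees, less where a joint would pass 70% of its speed; a pose out of reach is approached as far as the arm can. A call with a gripper value outside its range is refused whole. The fingers move at their own pace and stop on an object; "grip_force" is the grip in N (left out, the last holds). Time passes only in rows, so rows that do not move let the fingers close. It gives the time, the measured TCP pose, the force, the opening and the grip force at its end, in the units of the state.
- manip.observe(): the state, without advancing time (a new reading comes with each control period).
- manip.read_camera(name): name is "scene" or "top"; returns a dict with "frame" (420x560x3 uint8, blue, green, red), "depth" (420x560 float32, m along the optical axis (not along the pixel's ray), 0 where there is no reading), "intrinsics" (3x3 intrinsics, pixels), "rvec" (rotation vector, rad) and "tvec" (3), from world to camera coordinates, as OpenCV has them. Camera axes: x right, y down, z forward; pixel columns grow to the right and rows downward; lengths in m; the calibration is good to about 2 mm. A picture is of the moment at which its call begins.
- manip.job_done(): hands the job in; it is judged then, once.
The state is a dict: "t": time; "joints": joint angles; "dq": joint speeds; "joint_torque": joint torques, N m; "tcp_pos": TCP position; "tcp_rot": TCP orientation; "force": force on the tool from outside, world axes, zero at the start; "torque": the same for the moment, N m; "opening": opening from 0.0 (shut) to 1.0 (fully open); "gripper_force": force on a finger pad.
Only numpy, scipy, OpenCV 4.12 (cv2) and the standard library are available. Lean on these libraries where they do the work, as an engineer would, in place of code of your own. Each camera call takes 0.05 s, during which the arm holds its last target. There are 200 camera calls.

## Working session

There is one attempt and no reset: what is moved stays moved. The work goes in short steps, Python scripts to look and compute and a tool call to move; the robot and the scene stay as the last step left them, time stands still between calls to the robot, and variables do not carry over. Pictures are saved under pics/ and viewed, at most 14 in all, crops included, and the job is handed in when it is done.

Besides the shell and the picture viewer there is one more tool, called after "Call:" by a JSON object that holds its "method" and its "body", one argument or row to a line. send_rows: Moves the arm, as the interface text tells. Its arguments: {"type":"object","properties":{"series":{"type":"array","items":{"type":"array","items":{"type":"number"}}},"grip_force":{"type":"number"}},"required":["series"]}

```bash
mkdir -p pics
cat > h.py <<'E'
import numpy as np, cv2
from cell import manip
def cam(n):
    c=manip.read_camera(n); c['R']=cv2.Rodrigues(np.array(c['rvec'],float))[0]; c['t']=np.array(c['tvec'],float).ravel(); c['K']=np.array(c['intrinsics']); return c
def ray(c,u,v,z):
    d=c['R'].T@np.linalg.solve(c['K'],[u,v,1.]); o=-c['R'].T@c['t']; return o+d*(z-o[2])/d[2]
def cloud(c):
    D=c['depth']; v,u=np.indices(D.shape); p=np.linalg.inv(c['K'])@np.stack([u.ravel()*1.,v.ravel(),np.ones(D.size)])*D.ravel()
    return (c['R'].T@(p-c['t'][:,None])).T.reshape(*D.shape,3)
E
python3 - <<'E'
from h import *
for n in ('scene','top'):
    c=cam(n); cv2.imwrite(f'pics/{n}0.png',cv2.resize(c['frame'],(800,600))); print(n,c['K'].tolist(),-c['R'].T@c['t'])
s=manip.observe(); print(s['tcp_pos'],s['tcp_rot'],s['opening'],s['t'])
E
```

```text
scene [[475.2360951488193, 0.0, 282.96291580561757], [0.0, 475.2360951488193, 205.21955201248278], [0.0, 0.0, 1.0]] [ 1.14076721 -0.58285667  0.62989825]
top [[393.5335348648643, 0.0, 281.34669747113657], [0.0, 393.5335348648643, 208.3426713072364], [0.0, 0.0, 1.0]] [0.4203788  0.00647198 0.89705768]
[0.20114923 0.61762731 0.25232968] [ 1.56725314e-01  9.87641859e-01 -8.51194743e-04 -9.43466965e-05] 1.000530571056038 0.1
```

View pics/scene0.png

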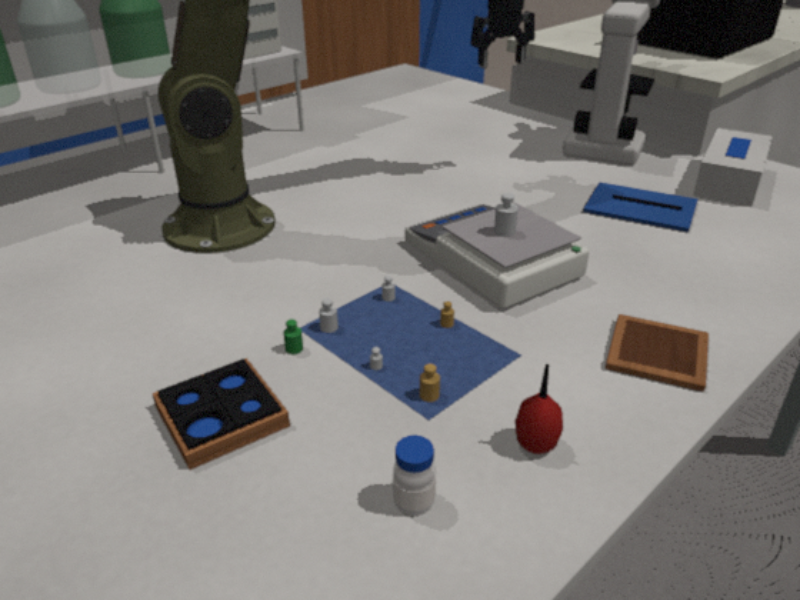

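View pics/top0.png

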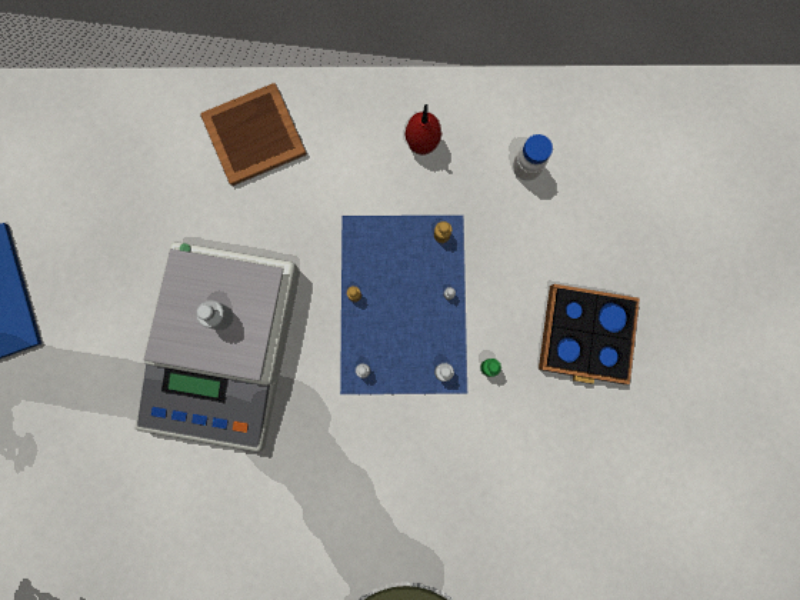

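The top view (800 px scale) shows these items:
- **Steel weights:** w500 on the pan (209,314), w200 (445,372), w100 (362,371), w50 (450,293).
- **Leave alone:** brass (443,231) and (354,293), and the green look-alike (491,368), which isn't silver.
- **Case wells:** 500 (613,318), 200 (569,350), 100 (608,357), 50 (574,311). The empty tray at (253,134) is not the case.

Next I'll measure these and make one enlarged crop.

```bash
cat > meas.py <<'E'
from h import *
c=cam('top'); P=cloud(c); f=c['frame']; hsv=cv2.cvtColor(f,cv2.COLOR_BGR2HSV)
S=560/800
for n,(u,v),h in [('w500',(209,314),.15),('w200',(445,372),.052),('w100',(362,371),.042),('w50',(450,293),.033),('b200',(443,231),.052),('b100',(354,293),.042),('green',(491,368),.052)]:
    u*=S;v*=S;r=22
    w=np.zeros(f.shape[:2],bool); w[int(v)-r//2:int(v)+r//2,int(u)-r//2:int(u)+r//2]=1
    Z=P[...,2]; m=w&(abs(Z-h)<.005); q=P[m]
    vv,uu=np.nonzero(m); print(n,m.sum(),'maxz',Z[w].max().round(4),'med',np.median(q,0).round(4) if m.sum() else '', 'midrange',((q.max(0)+q.min(0))/2).round(4) if m.sum() else '', 'ray',ray(c,uu.mean(),vv.mean(),h).round(4) if m.sum() else '')
box=np.zeros(f.shape[:2],np.uint8); box[190:280,370:460]=1
V=hsv[...,2]; blue=(hsv[...,0]>100)&(hsv[...,0]<130)&(hsv[...,1]>120)&(V>60)
dark=((V<70)|blue)&(box>0)&(P[...,2]>.012)
k,l,st,ce=cv2.connectedComponentsWithStats(dark.astype(np.uint8)); i=1+st[1:,4].argmax()
cn,_=cv2.findContours((l==i).astype(np.uint8),cv2.RETR_EXTERNAL,cv2.CHAIN_APPROX_NONE)
pts=np.array([ray(c,*p[0],.032)[:2] for p in cn[0]],np.float32); print('case',cv2.minAreaRect(pts*1000))
k,l,st,ce=cv2.connectedComponentsWithStats((blue&(box>0)).astype(np.uint8))
for j in range(1,k):
    if st[j,4]>15: print('well',st[j,4],ce[j]/S,ray(c,*ce[j],.02).round(4))
for (a,b) in [(640,400),(200,250),(230,280),(260,370)]: print(P[int(b*S),int(a*S)].round(4))
cv2.imwrite('pics/crop1.png',cv2.resize(f[130:290,80:460],(800,337),interpolation=cv2.INTER_CUBIC))
E
python3 meas.py
```

```text
w500 103 maxz 0.8971 med [0.51   0.2669 0.1498] midrange [0.5102 0.2673 0.1492] ray [0.5099 0.2669 0.15  ]
w200 49 maxz 0.8971 med [ 0.4292 -0.0617  0.0516] midrange [ 0.4282 -0.061   0.052 ] ray [ 0.4288 -0.0611  0.052 ]
w100 32 maxz 0.8971 med [0.4323 0.0644 0.0417] midrange [0.4324 0.0643 0.0414] ray [0.4319 0.064  0.042 ]
w50 21 maxz 0.0354 med [ 0.5527 -0.0725  0.0324] midrange [ 0.5527 -0.0725  0.0322] ray [ 0.5527 -0.0724  0.033 ]
b200 45 maxz 0.8971 med [ 0.6504 -0.0619  0.052 ] midrange [ 0.6515 -0.0628  0.0517] ray [ 0.6507 -0.0628  0.052 ]
b100 32 maxz 0.8971 med [0.5523 0.078  0.0412] midrange [0.5525 0.0791 0.0404] ray [0.5523 0.0786 0.042 ]
green 50 maxz 0.0551 med [ 0.4351 -0.1331  0.0516] midrange [ 0.4361 -0.1336  0.0516] ray [ 0.4359 -0.1334  0.052 ]
case ((486.6407470703125, -289.4028625488281), (125.34593963623047, 123.5223617553711), 79.98039245605469)
well 107 [573.39118825 309.79973298] [ 0.5242 -0.2672  0.02  ]
well 310 [612.12442396 317.15668203] [ 0.5121 -0.3275  0.02  ]
well 218 [567.88335518 349.55439056] [ 0.4619 -0.2555  0.02  ]
well 144 [607.95634921 356.14087302] [ 0.4513 -0.3173  0.02  ]
[ 0.383  -0.3706  0.0014]
[0.6142 0.308  0.0627]
[0.5645 0.2552 0.0814]
[0.4329 0.2079 0.0795]
```

View pics/crop1.png

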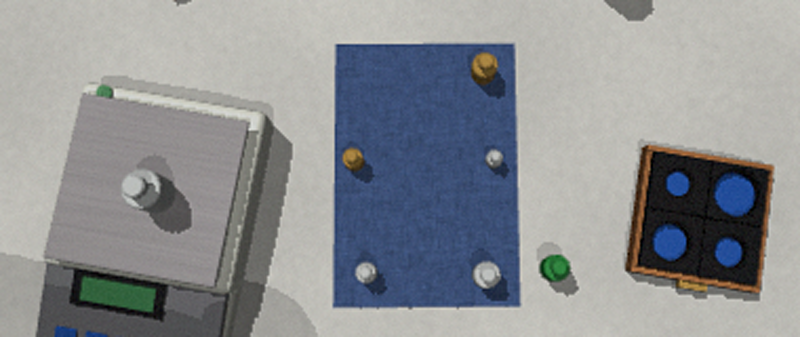

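The crop confirms the four silver weights, the two brass ones, the green look-alike and the wells. Heights match the sizes given, the rectangle fits the 122 mm block set, and the wells agree with it. I start with w500.

Call:
{"method": "send_rows", "body": {
  "series": [
    [0,0,0,3,-3.5,-0.5,6],
    [0,0,0,3,-3.5,-0.5,6],
    [0,0,0,3,-3.5,-0.5,6],
    [0,0,0,3,-3.5,-0.5,6],
    [0,0,0,3,-3.5,-0.5,6],
    [0,0,0,3,-3.5,-0.5,6],
    [0,0,0,3,-3.5,-0.5,6],
    [0,0,0,3,-3.5,-0.5,6],
    [0,0,0,3,-3.5,-0.5,6],
    [0,0,0,3,-3.5,-0.5,6],
    [0,0,0,0.9,-0.1,0,6],
    [0,0,0,0,0,0,6],
    [0,0,0,0,0,0,6]
  ],
  "grip_force": 40
}}

```text
t: 1.78
tcp_pos: [0.5092, 0.2687, 0.2032]
tcp_rot: [0.155, 0.988, 0.0, -0.0]
force: [0.2, -0.2, -0.4]
opening: 0.705
gripper_force: 0.0
```

Call:
{"method": "send_rows", "body": {
  "series": [
    [0,0,0,0.1,-0.2,-1.5,6],
    [0,0,0,0,0,-1.5,6],
    [0,0,0,0,0,-1.5,6],
    [0,0,0,0,0,-1.5,6],
    [0,0,0,0,0,-1.0,6],
    [0,0,0,0,0,-0.7,6],
    [0,0,0,0,0,0,6],
    [0,0,0,0,0,0,6],
    [0,0,0,0,0,0,3.2],
    [0,0,0,0,0,0,3.2],
    [0,0,0,0,0,0,3.2],
    [0,0,0,0,0,0,3.2],
    [0,0,0,0,0,0,3.2],
    [0,0,0,0,0,0,3.2]
  ],
  "grip_force": 40
}}

```text
t: 3.52
tcp_pos: [0.5118, 0.2656, 0.1272]
tcp_rot: [0.157, 0.988, 0.001, 0.001]
force: [0.0, 1.0, 5.0]
opening: 0.427
gripper_force: 40.9
```

Call:
{"method": "send_rows", "body": {
  "series": [
    [0,0,0,0,0,0.5,3.2],
    [0,0,0,0,0,1,3.2],
    [0,0,0,0,0,1.5,3.2],
    [0,0,0,0,0,2,3.2],
    [0,0,0,0,0,1.0,3.2],
    [0,0,0,0,0,0,3.2],
    [0,0,0,0,0,0,3.2]
  ]
}}

```text
t: 4.4
tcp_pos: [0.5108, 0.2648, 0.1856]
tcp_rot: [0.157, 0.988, -0.0, -0.0]
force: [0.6, 0.5, -5.5]
opening: 0.425
gripper_force: 40.8
```

Run:
```python
from h import *
c=cam('scene'); cv2.imwrite('pics/s1.png',cv2.resize(c['frame'][60:260,220:460],(720,600)))
```

```text
(no output)
```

View pics/s1.png

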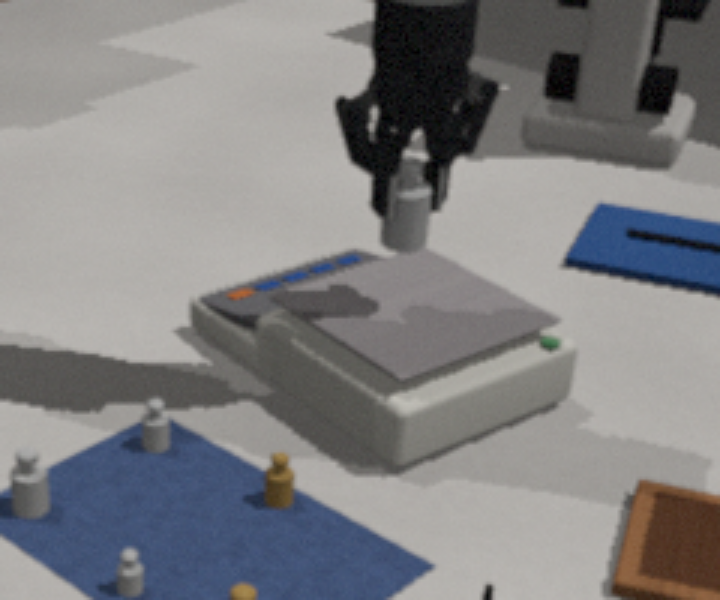

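w500 hangs upright in the jaws, 25 mm clear of the pan. I carry it to its well at about (0.512, -0.326).

Call:
{"method": "send_rows", "body": {
  "series": [
    [0,0,0,0,-1.5,0,3.2],
    [0,0,0,0,-3,0,3.2],
    [0,0,0,0,-4,0,3.2],
    [0,0,0,0,-4,0,3.2],
    [0,0,0,0,-4,0,3.2],
    [0,0,0,0,-4,0,3.2],
    [0,0,0,0,-4,0,3.2],
    [0,0,0,0,-4,0,3.2],
    [0,0,0,0,-4,0,3.2],
    [0,0,0,0,-4,0,3.2],
    [0,0,0,0,-4,0,3.2],
    [0,0,0,0,-4,0,3.2],
    [0,0,0,0,-4,0,3.2],
    [0,0,0,0,-4,0,3.2],
    [0,0,0,0,-3,0,3.2],
    [0,0,0,0,-2,0,3.2],
    [0,0,0,0,-1.5,0,3.2],
    [0,0,0,0,0,0,3.2],
    [0,0,0,0,0,0,3.2]
  ]
}}

```text
t: 6.82
tcp_pos: [0.5114, -0.3238, 0.1861]
tcp_rot: [0.156, 0.988, 0.001, -0.0]
force: [-1.1, 0.7, -4.9]
opening: 0.426
gripper_force: 41.0
```

Call:
{"method": "send_rows", "body": {
  "series": [
    [0,0,0,0.1,-0.2,-1,3.2],
    [0,0,0,0,0,-2,3.2],
    [0,0,0,0,0,-2,3.2],
    [0,0,0,0,0,-2,3.2],
    [0,0,0,0,0,-1.5,3.2],
    [0,0,0,0,0,-0.8,3.2],
    [0,0,0,0,0,-0.5,3.2],
    [0,0,0,0,0,0,3.2],
    [0,0,0,0,0,0,3.2]
  ]
}}

```text
t: 7.95
tcp_pos: [0.5127, -0.3272, 0.089]
tcp_rot: [0.157, 0.988, -0.0, 0.001]
force: [0.2, 0.4, -4.6]
opening: 0.428
gripper_force: 41.0
```

Run:
```python
from h import *
c=cam('scene'); cv2.imwrite('pics/s2.png',cv2.resize(c['frame'][210:350,90:258],(720,600)))
```

```text
(no output)
```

View pics/s2.png

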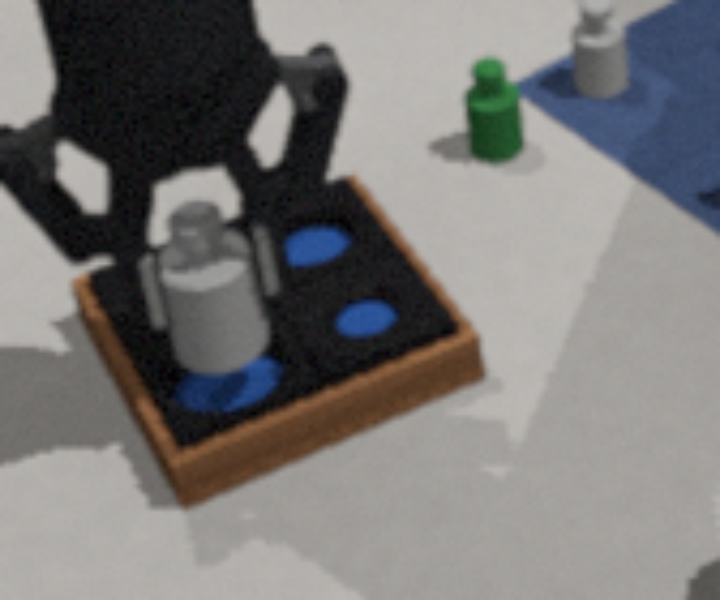

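The weight hangs upright right above the big well at crop pixel (228,385). I lower it 25 mm more, gently.

Call:
{"method": "send_rows", "body": {
  "series": [
    [0,0,0,0,0,-0.7,3.2],
    [0,0,0,0,0,-0.7,3.2],
    [0,0,0,0,0,-0.5,3.2],
    [0,0,0,0,0,-0.3,3.2],
    [0,0,0,0,0,-0.2,3.2],
    [0,0,0,0,0,0,3.2],
    [0,0,0,0,0,0,3.2]
  ]
}}

```text
t: 8.88
tcp_pos: [0.5124, -0.327, 0.0646]
tcp_rot: [0.157, 0.988, -0.0, 0.0]
force: [-0.2, 0.1, -5.5]
opening: 0.424
gripper_force: 41.0
```

Call:
{"method": "send_rows", "body": {
  "series": [
    [0,0,0,0,0,-0.1,3.2],
    [0,0,0,0,0,-0.1,3.2],
    [0,0,0,0,0,0,3.2],
    [0,0,0,0,0,0,3.2]
  ]
}}

```text
t: 9.38
tcp_pos: [0.5125, -0.327, 0.0633]
tcp_rot: [0.157, 0.988, 0.0, 0.0]
force: [-2.7, 3.3, 6.3]
opening: 0.428
gripper_force: 42.0
```

Call:
{"method": "send_rows", "body": {
  "series": [
    [0,0,0,0,0,0,4.2],
    [0,0,0,0,0,0,4.6],
    [0,0,0,0,0,0,5],
    [0,0,0,0,0,0,5],
    [0,0,0,0,0,0,5],
    [0,0,0,0,0,1,5],
    [0,0,0,0,0,2,5],
    [0,0,0,0,0,3,5],
    [0,0,0,0,0,3,5],
    [0,0,0,-1,3,0,5],
    [0,0,0,-1.2,4,0,5],
    [0,0,0,-1.2,4,0,5],
    [0,0,0,-1.2,4,0,5],
    [0,0,0,-1.2,4,0,5],
    [0,0,0,-1.2,4,0,5],
    [0,0,0,-1.2,3,0,5],
    [0,0,0,0,0.6,0,5],
    [0,0,0,0,0,0,5],
    [0,0,0,0,0,0,5]
  ]
}}

```text
t: 11.75
tcp_pos: [0.4308, -0.0622, 0.1528]
tcp_rot: [0.158, 0.987, -0.0, 0.0]
force: [-0.2, -0.5, -0.3]
opening: 0.583
gripper_force: 0.0
```

Run:
```python
from h import *
c=cam('scene'); cv2.imwrite('pics/s3.png',cv2.resize(c['frame'][190:340,90:290],(800,600)))
```

```text
(no output)
```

View pics/s3.png

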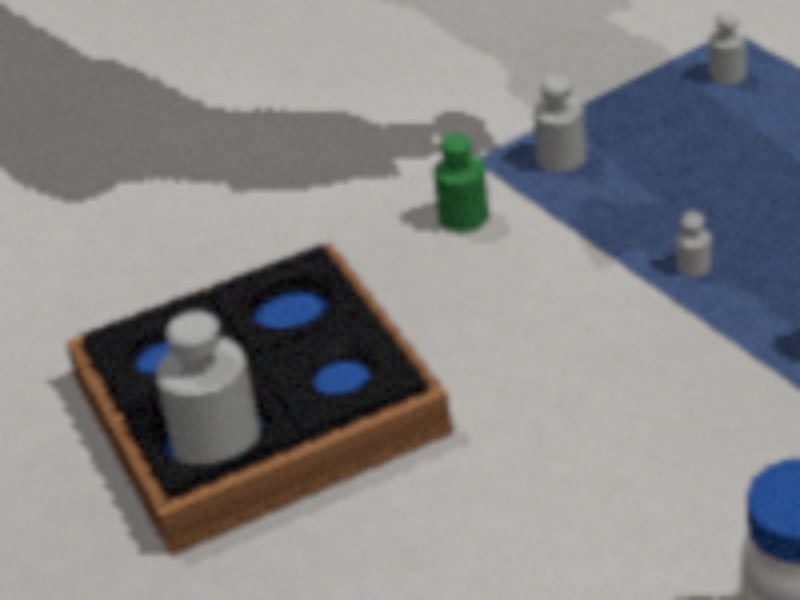

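w500 stands upright in its well at (208,400) in the crop. Next is w200, the silver one at (558,130), not the green one at (460,185).

Call:
{"method": "send_rows", "body": {
  "series": [
    [0,0,0,-0.2,0.1,-1.5,5],
    [0,0,0,0,0,-2,5],
    [0,0,0,0,0,-2,5],
    [0,0,0,0,0,-2,5],
    [0,0,0,0,0,-2,5],
    [0,0,0,0,0,-1.2,5],
    [0,0,0,0,0,-0.5,5],
    [0,0,0,0,0,0,5],
    [0,0,0,0,0,0,5],
    [0,0,0,0,0,0,2.2],
    [0,0,0,0,0,0,2.2],
    [0,0,0,0,0,0,2.2],
    [0,0,0,0,0,0,2.2],
    [0,0,0,0,0,0,2.2],
    [0,0,0,0,0,0,2.2]
  ],
  "grip_force": 30
}}

```text
t: 13.68
tcp_pos: [0.4287, -0.0601, 0.041]
tcp_rot: [0.157, 0.988, 0.0, 0.0]
force: [-2.0, -0.2, 5.5]
opening: 0.306
gripper_force: 29.5
```

Call:
{"method": "send_rows", "body": {
  "series": [
    [0,0,0,0,0,0.5,2.2],
    [0,0,0,0,0,1.5,2.2],
    [0,0,0,0,0,2.5,2.2],
    [0,0,0,0,0,2.5,2.2],
    [0,0,0,0,0,2,2.2],
    [0,0,0,0,-1.5,0,2.2],
    [0,0,0,0.5,-3,0,2.2],
    [0,0,0,0.7,-3.5,0,2.2],
    [0,0,0,0.7,-3.5,0,2.2],
    [0,0,0,0.7,-3.5,0,2.2],
    [0,0,0,0.7,-3,0,2.2],
    [0,0,0,0,-1.3,0,2.2],
    [0,0,0,0,0,0,2.2],
    [0,0,0,0,0,0,2.2]
  ]
}}

```text
t: 15.42
tcp_pos: [0.4609, -0.2516, 0.1299]
tcp_rot: [0.156, 0.988, 0.001, -0.0]
force: [-0.2, -0.7, -1.7]
opening: 0.31
gripper_force: 29.9
```

Now down 7 cm with a small correction.

Call:
{"method": "send_rows", "body": {
  "series": [
    [0,0,0,0.1,-0.2,-1.5,2.2],
    [0,0,0,0,0,-1.5,2.2],
    [0,0,0,0,0,-1.5,2.2],
    [0,0,0,0,0,-0.8,2.2],
    [0,0,0,0,0,-0.7,2.2],
    [0,0,0,0,0,-0.5,2.2],
    [0,0,0,0,0,-0.3,2.2],
    [0,0,0,0,0,-0.2,2.2],
    [0,0,0,0,0,0,2.2],
    [0,0,0,0,0,0,2.2]
  ]
}}

```text
t: 16.68
tcp_pos: [0.4624, -0.255, 0.0606]
tcp_rot: [0.157, 0.988, 0.0, 0.0]
force: [-0.5, 0.3, -2.1]
opening: 0.314
gripper_force: 29.9
```

Call:
{"method": "send_rows", "body": {
  "series": [
    [0,0,0,0,0,-0.1,2.2],
    [0,0,0,0,0,-0.1,2.2],
    [0,0,0,0,0,0,2.2],
    [0,0,0,0,0,0,2.2]
  ]
}}

```text
t: 17.18
tcp_pos: [0.4625, -0.255, 0.0591]
tcp_rot: [0.157, 0.988, 0.0, 0.0]
force: [-2.9, 0.4, 5.5]
opening: 0.312
gripper_force: 30.6
```

Call:
{"method": "send_rows", "body": {
  "series": [
    [0,0,0,0,0,0,3],
    [0,0,0,0,0,0,3.4],
    [0,0,0,0,0,0,3.8],
    [0,0,0,0,0,0,3.8],
    [0,0,0,0,0,0,3.8],
    [0,0,0,0,0,1,3.8],
    [0,0,0,0,0,2,3.8],
    [0,0,0,0,0,3,3.8],
    [0,0,0,0,0,3,3.8],
    [0,0,0,1.5,3,0,3.8],
    [0,0,0,2,4,0,3.8],
    [0,0,0,2,4,0,3.8],
    [0,0,0,2,4,0,3.8],
    [0,0,0,1.5,3.2,0,3.8],
    [0,0,0,0,0,0,3.8],
    [0,0,0,0,0,0,3.8]
  ]
}}

```text
t: 19.18
tcp_pos: [0.5521, -0.0738, 0.1488]
tcp_rot: [0.157, 0.988, -0.0, 0.0]
force: [-0.7, -1.3, -0.4]
opening: 0.445
gripper_force: 0.0
```

Run:
```python
from h import *
c=cam('scene'); cv2.imwrite('pics/s4.png',cv2.resize(c['frame'][190:340,90:290],(800,600)))
```

```text
(no output)
```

View pics/s4.png

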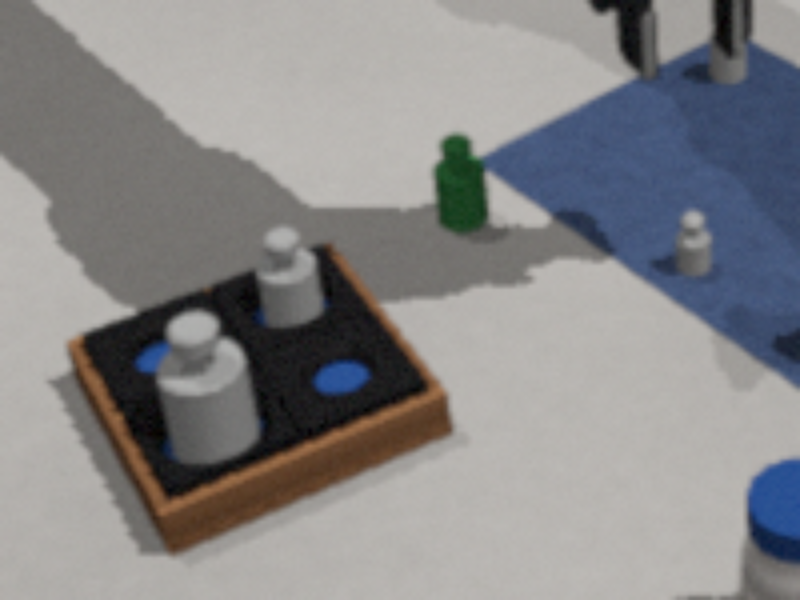

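w200 stands upright in its well at (290,280). Now w50, at (692,245).

Call:
{"method": "send_rows", "body": {
  "series": [
    [0,0,0,0,0.1,-1.5,3.8],
    [0,0,0,0,0,-2,3.8],
    [0,0,0,0,0,-2,3.8],
    [0,0,0,0,0,-2,3.8],
    [0,0,0,0,0,-2,3.8],
    [0,0,0,0,0,-1.3,3.8],
    [0,0,0,0,0,-0.8,3.8],
    [0,0,0,0,0,0,3.8],
    [0,0,0,0,0,0,3.8],
    [0,0,0,0,0,0,1.2],
    [0,0,0,0,0,0,1.2],
    [0,0,0,0,0,0,1.2],
    [0,0,0,0,0,0,1.2],
    [0,0,0,0,0,0,1.2],
    [0,0,0,0,0,0,1.2]
  ],
  "grip_force": 25
}}

```text
t: 21.1
tcp_pos: [0.5528, -0.0719, 0.033]
tcp_rot: [0.157, 0.988, 0.0, 0.001]
force: [-0.6, -0.5, 5.3]
opening: 0.19
gripper_force: 24.7
```

Call:
{"method": "send_rows", "body": {
  "series": [
    [0,0,0,0,0,0.5,1.2],
    [0,0,0,0,0,1.5,1.2],
    [0,0,0,0,0,2.5,1.2],
    [0,0,0,0,0,2.5,1.2],
    [0,0,0,0,0,2,1.2],
    [0,0,0,0,-1.5,0,1.2],
    [0,0,0,-0.5,-3,0,1.2],
    [0,0,0,-0.6,-3.5,0,1.2],
    [0,0,0,-0.6,-3.5,0,1.2],
    [0,0,0,-0.6,-3.5,0,1.2],
    [0,0,0,-0.6,-3,0,1.2],
    [0,0,0,0,-1.3,0,1.2],
    [0,0,0,0,0,0,1.2],
    [0,0,0,0,0,0,1.2]
  ]
}}

```text
t: 22.85
tcp_pos: [0.5237, -0.2634, 0.1219]
tcp_rot: [0.156, 0.988, 0.001, -0.0]
force: [0.7, 0.3, -0.8]
opening: 0.189
gripper_force: 24.5
```

Call:
{"method": "send_rows", "body": {
  "series": [
    [0,0,0,0,-0.1,-1.5,1.2],
    [0,0,0,0,0,-1.5,1.2],
    [0,0,0,0,0,-1.1,1.2],
    [0,0,0,0,0,-0.7,1.2],
    [0,0,0,0,0,-0.6,1.2],
    [0,0,0,0,0,-0.5,1.2],
    [0,0,0,0,0,-0.3,1.2],
    [0,0,0,0,0,-0.1,1.2],
    [0,0,0,0,0,0,1.2],
    [0,0,0,0,0,0,1.2]
  ]
}}

```text
t: 24.1
tcp_pos: [0.5234, -0.266, 0.0596]
tcp_rot: [0.157, 0.988, 0.0, 0.0]
force: [0.4, -0.0, -0.6]
opening: 0.191
gripper_force: 24.5
```

Call:
{"method": "send_rows", "body": {
  "series": [
    [0,0,0,0,0,-0.1,1.2],
    [0,0,0,0,0,-0.1,1.2],
    [0,0,0,0,0,-0.1,1.2],
    [0,0,0,0,0,0,1.2],
    [0,0,0,0,0,0,1.2]
  ]
}}

```text
t: 24.72
tcp_pos: [0.5234, -0.266, 0.0571]
tcp_rot: [0.157, 0.988, 0.0, 0.0]
force: [-1.6, 1.6, 4.6]
opening: 0.194
gripper_force: 25.0
```

Call:
{"method": "send_rows", "body": {
  "series": [
    [0,0,0,0,0,0,2],
    [0,0,0,0,0,0,2.4],
    [0,0,0,0,0,0,2.8],
    [0,0,0,0,0,0,2.8],
    [0,0,0,0,0,0,2.8],
    [0,0,0,0,0,1,2.8],
    [0,0,0,0,0,2,2.8],
    [0,0,0,0,0,3,2.8],
    [0,0,0,0,0,3,2.8],
    [0,0,0,-0.6,3,0,4],
    [0,0,0,-1.2,4,0,4],
    [0,0,0,-1.2,4,0,4],
    [0,0,0,-1.2,4,0,4],
    [0,0,0,-1.2,4,0,4],
    [0,0,0,-1.2,4,0,4],
    [0,0,0,-1.2,4,0,4],
    [0,0,0,-0.9,4,0,4],
    [0,0,0,-0.4,2,0,4],
    [0,0,0,0,0,0,4],
    [0,0,0,0,0,0,4]
  ]
}}

```text
t: 27.22
tcp_pos: [0.4329, 0.0629, 0.1471]
tcp_rot: [0.157, 0.988, 0.0, 0.001]
force: [0.1, -1.0, 0.9]
opening: 0.467
gripper_force: 0.0
```

Run:
```python
from h import *
c=cam('scene'); cv2.imwrite('pics/s5.png',cv2.resize(c['frame'][190:340,90:290],(800,600)))
```

```text
(no output)
```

View pics/s5.png

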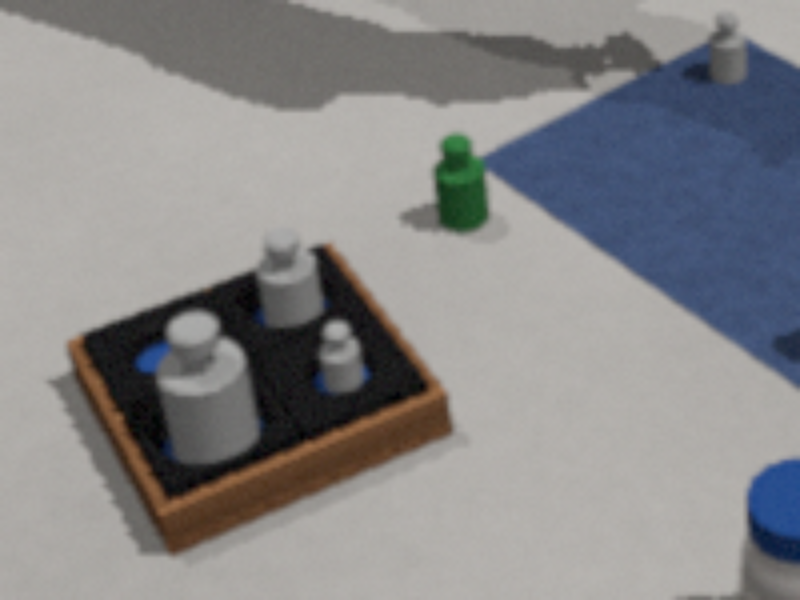

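w50 stands in its well at (342,365). Last is w100, at (727,55).

Call:
{"method": "send_rows", "body": {
  "series": [
    [0,0,0,-0.1,0.1,-1.5,4],
    [0,0,0,0,0,-2,4],
    [0,0,0,0,0,-2,4],
    [0,0,0,0,0,-2,4],
    [0,0,0,0,0,-1.5,4],
    [0,0,0,0,0,-1.2,4],
    [0,0,0,0,0,-0.8,4],
    [0,0,0,0,0,0,4],
    [0,0,0,0,0,0,4],
    [0,0,0,0,0,0,1.6],
    [0,0,0,0,0,0,1.6],
    [0,0,0,0,0,0,1.6],
    [0,0,0,0,0,0,1.6],
    [0,0,0,0,0,0,1.6],
    [0,0,0,0,0,0,1.6]
  ],
  "grip_force": 28
}}

```text
t: 29.15
tcp_pos: [0.4318, 0.0652, 0.037]
tcp_rot: [0.157, 0.988, 0.0, 0.0]
force: [-0.0, -0.5, 6.5]
opening: 0.235
gripper_force: 27.6
```

Call:
{"method": "send_rows", "body": {
  "series": [
    [0,0,0,0,0,0.5,1.6],
    [0,0,0,0,0,1.5,1.6],
    [0,0,0,0,0,3,1.6],
    [0,0,0,0,0,3,1.6],
    [0,0,0,0,0,3,1.6],
    [0,0,0,0.9,-1,0,1.6],
    [0,0,0,1,-3,0,1.6],
    [0,0,0,0,-4,0,1.6],
    [0,0,0,0,-4,0,1.6],
    [0,0,0,0,-4,0,1.6],
    [0,0,0,0,-4,0,1.6],
    [0,0,0,0,-4,0,1.6],
    [0,0,0,0,-4,0,1.6],
    [0,0,0,0,-4,0,1.6],
    [0,0,0,0,-3.5,0,1.6],
    [0,0,0,0,-2.5,0,1.6],
    [0,0,0,0,0,0,1.6],
    [0,0,0,0,0,0,1.6]
  ]
}}

```text
t: 31.4
tcp_pos: [0.4499, -0.3141, 0.1456]
tcp_rot: [0.157, 0.988, 0.0, -0.001]
force: [0.6, -0.0, -0.1]
opening: 0.242
gripper_force: 27.6
```

Call:
{"method": "send_rows", "body": {
  "series": [
    [0,0,0,0,0,-2,1.6],
    [0,0,0,0,0,-2,1.6],
    [0,0,0,0,0,-1.5,1.6],
    [0,0,0,0,0,-1,1.6],
    [0,0,0,0,0,-0.7,1.6],
    [0,0,0,0,0,-0.6,1.6],
    [0,0,0,0,0,-0.5,1.6],
    [0,0,0,0,0,-0.2,1.6],
    [0,0,0,0,0,0,1.6],
    [0,0,0,0,0,0,1.6]
  ]
}}

```text
t: 32.65
tcp_pos: [0.4505, -0.315, 0.0616]
tcp_rot: [0.157, 0.988, 0.0, 0.0]
force: [0.2, -0.0, -0.1]
opening: 0.238
gripper_force: 27.6
```

Call:
{"method": "send_rows", "body": {
  "series": [
    [0,0,0,0,0,-0.2,1.6],
    [0,0,0,0,0,-0.1,1.6],
    [0,0,0,0,0,-0.1,1.6],
    [0,0,0,0,0,0,1.6],
    [0,0,0,0,0,0,1.6]
  ]
}}

```text
t: 33.28
tcp_pos: [0.4503, -0.315, 0.0574]
tcp_rot: [0.157, 0.988, 0.0, 0.0]
force: [0.8, 0.7, -1.1]
opening: 0.241
gripper_force: 27.6
```

Call:
{"method": "send_rows", "body": {
  "series": [
    [0,0,0,0,0,-0.1,1.6],
    [0,0,0,0,0,0,1.6],
    [0,0,0,0,0,0,1.6]
  ]
}}

```text
t: 33.65
tcp_pos: [0.4505, -0.315, 0.057]
tcp_rot: [0.157, 0.988, 0.0, 0.0]
force: [-1.1, 1.6, 5.6]
opening: 0.237
gripper_force: 28.2
```

Call:
{"method": "send_rows", "body": {
  "series": [
    [0,0,0,0,0,0,2.4],
    [0,0,0,0,0,0,2.8],
    [0,0,0,0,0,0,3.2],
    [0,0,0,0,0,0,3.2],
    [0,0,0,0,0,0,3.2],
    [0,0,0,0,0,1,3.2],
    [0,0,0,0,0,2,3.2],
    [0,0,0,0,0,3,3.2],
    [0,0,0,0,0,4,3.2],
    [0,0,0,0,4,2,3.2],
    [0,0,0,0,5,0,3.2],
    [0,0,0,0,5,0,3.2],
    [0,0,0,0,5,0,3.2],
    [0,0,0,0,5,0,3.2],
    [0,0,0,0,3,0,3.2],
    [0,0,0,0,0,0,3.2],
    [0,0,0,0,0,0,3.2]
  ]
}}

```text
t: 35.78
tcp_pos: [0.4506, -0.046, 0.1773]
tcp_rot: [0.157, 0.988, 0.0, 0.001]
force: [-0.3, 0.9, 0.1]
opening: 0.375
gripper_force: 0.0
```

Run:
```python
from h import *
c=cam('scene'); cv2.imwrite('pics/s6.png',cv2.resize(c['frame'][190:340,90:290],(800,600)))
c=cam('top'); cv2.imwrite('pics/t6.png',cv2.resize(c['frame'][130:290,220:460],(800,533)))
P=cloud(c)
T=dict(w500=(.5117,-.3263,.086),w200=(.4623,-.2537,.070),w100=(.4507,-.3147,.062),w50=(.5233,-.2653,.057),b200=(.6507,-.0625,.052),b100=(.5523,.0786,.042))
for n,t in T.items():
    m=(np.hypot(P[...,0]-t[0],P[...,1]-t[1])<.02)&(abs(P[...,2]-t[2])<.005); print(n,m.sum(),(np.median(P[m],0)-t).round(4) if m.any() else '')
```

```text
w500 88 [-0.0023  0.0022 -0.0002]
w200 53 [ 0.0008  0.0005 -0.0001]
w100 36 [-0.0003  0.0019  0.    ]
w50 25 [ 0.0005  0.0015 -0.0003]
b200 46 [-0.0001 -0.0002 -0.0002]
b100 32 [-0.0001 -0.0006 -0.0009]
```

View pics/s6.png

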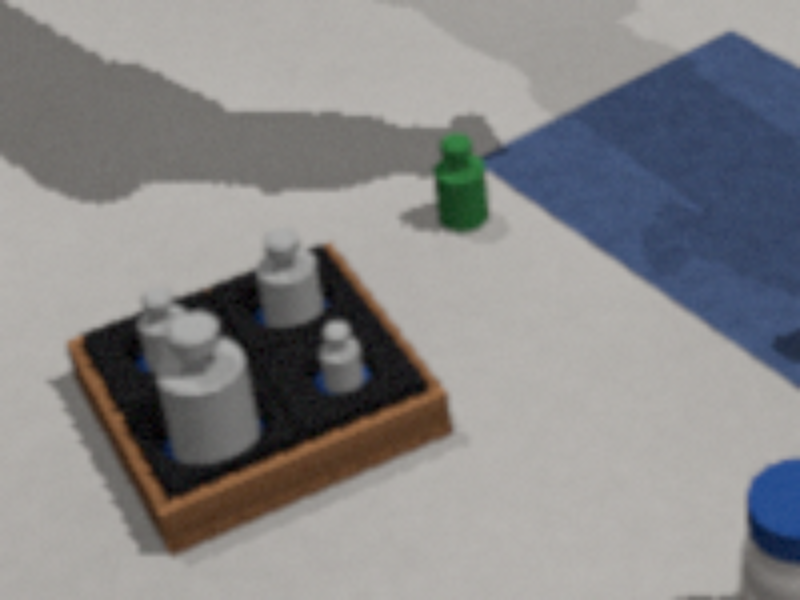

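View pics/t6.png

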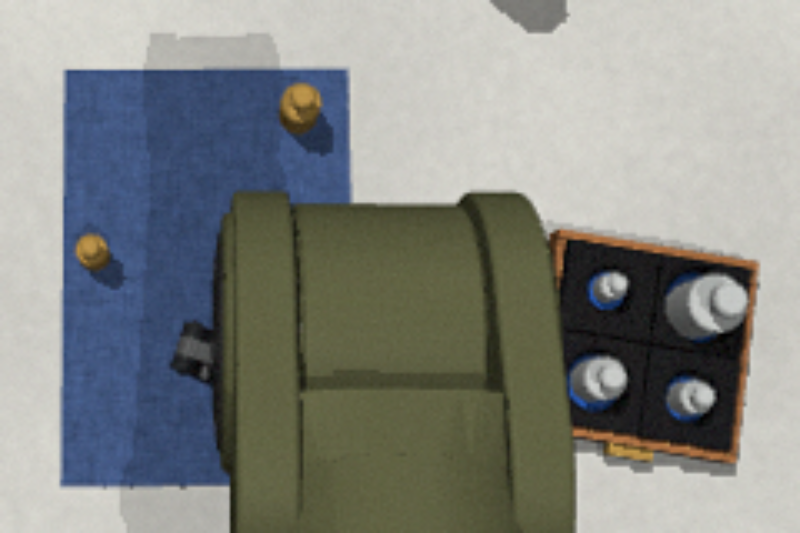

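All four steel weights stand in their own wells, at seated height within 1 mm and centred within about 3 mm. The brass weights haven't moved, and the gripper is clear.

```bash
python3 -c "
from cell import manip
print(manip.job_done())"
```

```text
the job is handed in; nothing more can be done
None
```

The job is handed in: my last camera check showed all four steel weights upright in their own wells and both brass weights where they started, but the hand-in call gave back no verdict.

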